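Stock the second wash station like the first

TASK

Fill the three empty bays of the wire rack in front of you from the delivery carton so that its row reads the same from left to right as the finished rack at the far side of the table: one of each product, standing upright in the same bay as there. The rack already has its detergent bottle on the left, so leave that one and the carton's spare detergent bottle where they are. Do not disturb the finished rack or knock anything over.

Things in the scene. Friction and masses are not known exactly. Their poses are not given: they have to be found in the camera images.
- finished_rack: The finished rack to copy, farthest away: a full chrome wire bottle rack of the same size and bays as new_rack. Fixed, 330 mm long (y), 86 mm deep (x). Origin: centre of underside; +y left, +x away from the robot (yaw within 0.2 rad). Leftmost bay: always a detergent bottle (part of the rack); in the other three the can, box and tub, in an order that varies.
- new_rack: The chrome wire rack to fill. Fixed, 330 mm long (y), 86 mm deep (x). Origin: centre of underside; +y left, +x away from the robot (yaw within 0.2 rad). Four bays, centres x = 0, y = +120, +40, -40, -120 mm (left to right), each 75 (y) x 76 mm clear; floor top 8 mm above origin; wire rail and dividers 5 mm thick, top at 39 mm. Only its leftmost bay is filled, with a detergent bottle.
- shown_spray: In the finished rack, not to be moved: slim round white starch spray can, diameter 44 mm, straight sides to 86 mm, then a narrower grey cap (29 mm); 112 mm high. Origin: centre of the underside, z up; x across the row, away from the robot (within 0.35 rad of world x).
- shown_powder: In the finished rack, not to be moved: closed white paperboard powder box, flat top, 40 mm (its x) x 52 mm (its y), 104 mm high. Origin: centre of the underside, z up; x across the row, away from the robot (within 0.35 rad of world x).
- shown_tub: In the finished rack, not to be moved: squat round white capsule tub, diameter 51 mm, with a wide flat grey lid with a paler disc on top (diameter 54 mm, from 60 to 84 mm height); 84 mm high. Origin: centre of the underside, z up; x across the row, away from the robot (within 0.35 rad of world x).
- placed_detergent: Already in the new rack's leftmost bay, stays there: white oblong detergent bottle 44 x 54 mm, 82 mm to the top of the shoulder, tall round grey cap 38 mm wide on top; 118 mm high. Origin: centre of the underside, z up; x across the row, away from the robot (within 0.35 rad of world x).
- stock_detergent: The spare in the delivery carton, stays there: white oblong detergent bottle 44 x 54 mm, 82 mm to the top of the shoulder, tall round grey cap 38 mm wide on top; 118 mm high. Origin: centre of the underside, z up; x across the row, away from the robot (within 0.35 rad of world x). Starts in any cell (80 mm pitch) of a low cardboard carton, floor 3 mm, walls and dividers 34 mm high.
- stock_spray: To be moved: slim round white starch spray can, diameter 44 mm, straight sides to 86 mm, then a narrower grey cap (29 mm); 112 mm high, 0.1 to 0.3 kg. Origin: centre of the underside, z up; x across the row, away from the robot (within 0.35 rad of world x). Starts in any cell (80 mm pitch) of a low cardboard carton, floor 3 mm, walls and dividers 34 mm high.
- stock_powder: To be moved: closed white paperboard powder box, flat top, 40 mm (its x) x 52 mm (its y), 104 mm high, 0.1 to 0.3 kg. Origin: centre of the underside, z up; x across the row, away from the robot (within 0.35 rad of world x). Starts in any cell (80 mm pitch) of a low cardboard carton, floor 3 mm, walls and dividers 34 mm high.
- stock_tub: To be moved: squat round white capsule tub, diameter 51 mm, with a wide flat grey lid with a paler disc on top (diameter 54 mm, from 60 to 84 mm height); 84 mm high, 0.1 to 0.3 kg. Origin: centre of the underside, z up; x across the row, away from the robot (within 0.35 rad of world x). Starts in any cell (80 mm pitch) of a low cardboard carton, floor 3 mm, walls and dividers 34 mm high.

How it is judged:
By the outcome, as a careful person would: the job done as asked, in the order asked, and still so for the second after the job is handed in, with the robot touching nothing.
It also fails if it takes over 88 s, if anything falls off the work surface, if the arm or the gripper's body presses on something with over 40 N, if the wrist force passes 120 N, or if a joint passes its speed limit or range.

ROBOT

A 7-joint arm with a two-finger parallel gripper is mounted at the origin on the work surface. World frame = base frame: x ahead of the robot, y to its left, z up, the work surface at z = 0. Lengths are in mm, angles in rad, forces in N, time in s.
With the tool pointing down it reaches from about 350 to 900 mm from the base axis. Payload 19.9 kg.
Tool frame: the origin (TCP) lies midway between the tips of the shut fingers; the grasp point (between the pads) lies 19 mm behind it; z points along the fingers, y is the line along which they close (so a half turn about z gives the same grasp; the last joint's range is limited). The gripper opens to 94 mm and grips with 3 to 60 N. Pads are 16 mm wide; open, the fingers measure 119 mm over their backs; the gripper's body (75 mm by 177 mm) begins 78 mm behind the grasp point.
Start: joints at [1.101, 0.417, -0.01, 1.614, 0.005, 1.111, -0.053], TCP at [259.853, -568.397, 205.425] pointing down, gripper open.
Joint ranges: [-2.81, 2.81], [-0.39, 2.02], [-1.27, 1.25], [0.06, 2.57], [-1.19, 4.33], [0.19, 2], [-2.82, 2.82]. Speed limits (rad/s): [1.89, 1.89, 2.39, 2.39, 3.01, 3.01, 3.01].

INTERFACE

Orientations are given as [roll, pitch, yaw] about the fixed x, y, z axes, in that order (R = Rz(yaw) Ry(pitch) Rx(roll)).
In Python, from workcell import robot, read_camera gives the robot as it stands.
- The arm moves only by the shell command python3 -m inch 'ROWS'. ROWS is text: rows parted by semicolons, each of 7 numbers parted by spaces: the shift along the tool's x, y, z in m, then the turn, a rotation vector about the tool's x, y, z in degrees, then the opening, from -1 (shut) to 1 (fully open). A call has 1 to 12 rows; each row shifts and turns the commanded pose from where the row before left it, along the tool's axes as they then stand; what a row does not reach is not made up. A row lasts 1/12 s, in which the tool goes at most 41.7 mm and 7.16 degrees, less where a joint would pass 70% of its speed; a pose out of reach is approached as far as the arm can. A call with a gripper value outside its range is refused whole. The fingers move at their own pace and stop on an object; the grip force is fixed at half the most. Time passes only in rows, so rows that do not move let the fingers close. It gives the time, the measured TCP pose, the force, the opening and the grip force at its end, in the units of the state.
- robot.read_state(): the state, without advancing time (a new reading comes with each control period).
- read_camera(name): name is "scene" or "side" or "wrist"; returns a dict with "frame" (400x640x3 uint8, blue, green, red), "depth" (400x640 float32, mm along the optical axis (not along the pixel's ray), 0 where there is no reading), "vfov" (degrees; the focal length in pixels is half the picture's height over the tangent of half this angle, whatever the lens; pixels are square), "cx", "cy" (the principal point, pixels), "extrinsics" (4x4, takes a point from world to camera coordinates). Camera axes: x right, y down, z forward; pixel columns grow to the right and rows downward; lengths in mm; the calibration is good to about 2 mm. A picture is of the moment at which its call begins.
- robot.finish_job(): hands the job in; it is judged then, once.
The state is a dict: "clock": time; "qpos": joint angles; "qd": joint speeds; "joint_efforts": joint torques, N m; "position": TCP position; "orientation": TCP orientation; "force": force on the tool from outside, world axes, zero at the start; "moment": the same for the moment, N m; "opening": finger opening in mm; "grip_force": force on a finger pad.
Only numpy, scipy, OpenCV 4.12 (cv2) and the standard library are available. Lean on these libraries where they do the work, as an engineer would, in place of code of your own. Each camera call takes 0.05 s, during which the arm holds its last target. There are 200 camera calls.

## Working session

There is one attempt and no reset: what is moved stays moved. The work goes in short steps, Python scripts to look and compute and a shell command to move; the robot and the scene stay as the last step left them, time stands still between calls to the robot, and variables do not carry over. Pictures are saved under pics/ and viewed, at most 14 in all, crops included, and the job is handed in when it is done.

```bash
mkdir -p pics; ls; cat > h.py <<'E'
import numpy as np, cv2
from workcell import robot, read_camera
from scipy.spatial.transform import Rotation as R
def cloud(c):
    d=c["depth"]; h,w=d.shape; f=h/2/np.tan(np.radians(c["vfov"])/2)
    v,u=np.mgrid[:h,:w]
    P=np.stack([(u-c["cx"])*d/f,(v-c["cy"])*d/f,d],-1)
    E=np.array(c["extrinsics"]); 
    W=(P-E[:3,3])@E[:3,:3]
    W[d==0]=np.nan
    return W
E
python3 - <<'E'
from h import *
s=robot.read_state(); print({k:np.round(v,3) for k,v in s.items()})
for n in("scene","side","wrist"):
    c=read_camera(n); cv2.imwrite(f"pics/{n}0.png",c["frame"]); np.savez(f"{n}0.npz",W=cloud(c)); print(n,c["vfov"],np.round(c["extrinsics"],2).tolist())
E
```

```text
pics
{'clock': np.float64(0.0), 'qpos': array([ 1.101,  0.418, -0.01 ,  1.614,  0.005,  1.111, -0.053]), 'qd': array([ 0.   ,  0.   , -0.001,  0.001, -0.001,  0.001, -0.   ]), 'joint_efforts': array([ 1.0000e-03, -8.5125e+01,  6.3900e-01, -4.2599e+01, -4.9000e-02,
        1.9000e-02,  0.0000e+00]), 'position': array([ 259.7  , -568.099,  204.846]), 'orientation': array([-3.14 ,  0.   ,  0.429]), 'force': array([0.06 , 0.329, 0.128]), 'moment': array([ 0.046,  0.029, -0.046]), 'grip_force': np.float64(0.0), 'opening': np.float64(93.92)}
scene 55.6581417576513 [[-0.45, 0.89, 0.01, 279.45], [0.64, 0.34, -0.69, -362.93], [-0.62, -0.3, -0.73, 1086.01], [0.0, 0.0, 0.0, 1.0]]
side 54.244050100931226 [[-1.0, -0.09, -0.01, 594.8], [-0.05, 0.62, -0.79, 58.74], [0.08, -0.78, -0.62, 808.2], [0.0, 0.0, 0.0, 1.0]]
wrist 68.26301192678136 [[0.42, -0.91, -0.0, -623.97], [-0.87, -0.4, 0.28, -30.25], [-0.26, -0.12, -0.96, 391.73], [0.0, 0.0, 0.0, 1.0]]
```

View pics/scene0.png

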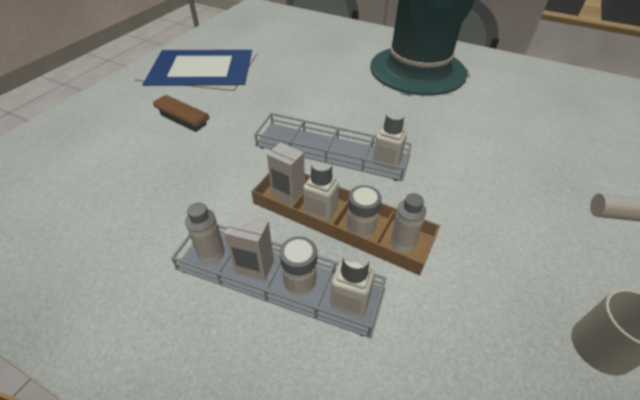

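View pics/side0.png

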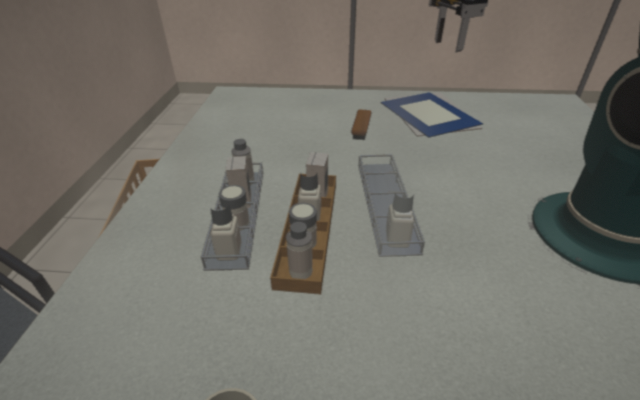

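Scene picture: the finished rack's row from the robot's left is detergent (350,280), tub (298,265), box (250,250), spray (203,235). The carton from the left holds spray (408,225), tub (363,210), detergent (321,190), box (286,175). So tub→+40, box→-40, spray→-120. Next I measure positions.

```bash
python3 - <<'E'
from h import *
from scipy.ndimage import label
for n in("scene","side"):
    W=np.load(n+"0.npz")["W"]; x,y,z=W[...,0],W[...,1],W[...,2]
    box=(x>330)&(x<950)&(abs(y)<420)
    print(n,"table z",np.nanmedian(z[box&(z<15)]))
    m=box&(z>48)&(z<135)
    L,k=label(m)
    for i in range(1,k+1):
        p=W[L==i]
        if len(p)<40: continue
        t=p[p[:,2]>np.percentile(p[:,2],97)-6]
        print(len(p),"ctr",((p.min(0)+p.max(0))/2).round(),"top",t.mean(0).round(),p.max(0).round())
    # new rack + carton
    for lo,hi in((20,44),(4,15)):
        m=box&(z>lo)&(z<hi); L,k=label(cv2.dilate(m.astype(np.uint8),np.ones((3,3)))); 
        for i in range(1,k+1):
            p=W[(L==i)&m]
            if len(p)<150: continue
            r=cv2.minAreaRect(p[:,:2].astype(np.float32)); print("  low",lo,len(p),np.round(r[0]),np.round(r[1]),round(r[2],1),p[:,2].max().round())
E
```

```text
scene table z -0.2330709150321026
915 ctr [430.  61.  88.] top [440.  63. 121.] [453.  88. 127.]
1293 ctr [602. -78.  78.] top [604. -76. 106.] [625. -50. 109.]
1017 ctr [613.  -1.  84.] top [623.   3. 116.] [634.  25. 121.]
1058 ctr [615.  80.  69.] top [618.  81.  87.] [642. 106.  90.]
1080 ctr [615. 157.  82.] top [614. 157. 114.] [635. 179. 116.]
1255 ctr [ 783. -119.   85.] top [ 784. -118.  119.] [806. -96. 122.]
1907 ctr [772. -40.  81.] top [774. -39. 111.] [797. -11. 114.]
1451 ctr [763.  38.  71.] top [765.  39.  92.] [790.  65.  94.]
1506 ctr [759. 122.  87.] top [770. 125. 121.] [783. 150. 126.]
  low 20 467 [ 507. -385.] [71. 45.] 84.4 38.0
  low 20 1614 [445. -60.] [ 89. 325.] 7.6 44.0
  low 20 2753 [610.  39.] [331.  94.] 88.6 44.0
  low 20 235 [624. 159.] [21. 44.] 10.0 44.0
  low 20 2162 [772.   3.] [ 87. 324.] 6.8 41.0
  low 20 244 [ 790. -109.] [21. 44.] 55.1 44.0
  low 20 411 [770. -26.] [41. 80.] 61.8 44.0
  low 20 266 [776.  45.] [23. 51.] 30.8 44.0
  low 20 296 [771. 132.] [28. 62.] 39.6 44.0
  low 4 2515 [444. -60.] [ 89. 330.] 7.3 15.0
  low 4 660 [655.  38.] [329.   4.] 88.4 15.0
  low 4 213 [623. 148.] [91. 78.] 63.5 15.0
  low 4 3513 [772.   3.] [ 87. 330.] 6.7 15.0
side table z -0.5273456675344443
2597 ctr [770.  12.  87.] top [766.  26. 119.] [806. 154. 126.]
2634 ctr [611.  39.  85.] top [612. 112. 114.] [642. 182. 121.]
868 ctr [428.  65.  87.] top [430.  75. 121.] [451.  91. 126.]
  low 20 239 [ 507. -385.] [75. 45.] 82.8 38.0
  low 20 1214 [445. -58.] [ 87. 327.] 7.6 44.0
  low 20 1129 [772.   5.] [ 87. 325.] 6.8 44.0
  low 20 1178 [611.  41.] [332.  90.] 88.5 44.0
  low 20 217 [612. 172.] [43. 21.] 5.2 44.0
  low 4 1326 [441. -79.] [ 74. 293.] 7.6 13.0
  low 4 584 [446. -55.] [ 86. 326.] 8.2 15.0
  low 4 869 [772.   7.] [ 86. 326.] 6.7 15.0
  low 4 191 [755. -57.] [ 14. 215.] 6.9 15.0
  low 4 203 [615. 205.] [91. 12.] 4.5 15.0
```

```bash
python3 - <<'E'
from h import *
# top-down ortho map from both views: colour by height
im=np.zeros((600,760,3),np.uint8)
for n in("scene","side"):
    W=np.load(n+"0.npz")["W"].reshape(-1,3); f=cv2.imread(f"pics/{n}0.png").reshape(-1,3)
    ok=np.isfinite(W[:,0])&(W[:,2]>4)&(W[:,2]<140); W=W[ok]; f=f[ok]
    W=W[np.argsort(W[:,2])]
    for p in W:
        r,c=int((900-p[0])*1.2),int((300-p[1])*1.2)
        if 0<=r<599 and 0<=c<759:
            im[r:r+2,c:c+2]=cv2.applyColorMap(np.uint8([[min(255,p[2]*2)]]),cv2.COLORMAP_JET)[0,0]
cv2.imwrite("pics/top.png",im)
E
```

```text
(no output)
```

View pics/top.png

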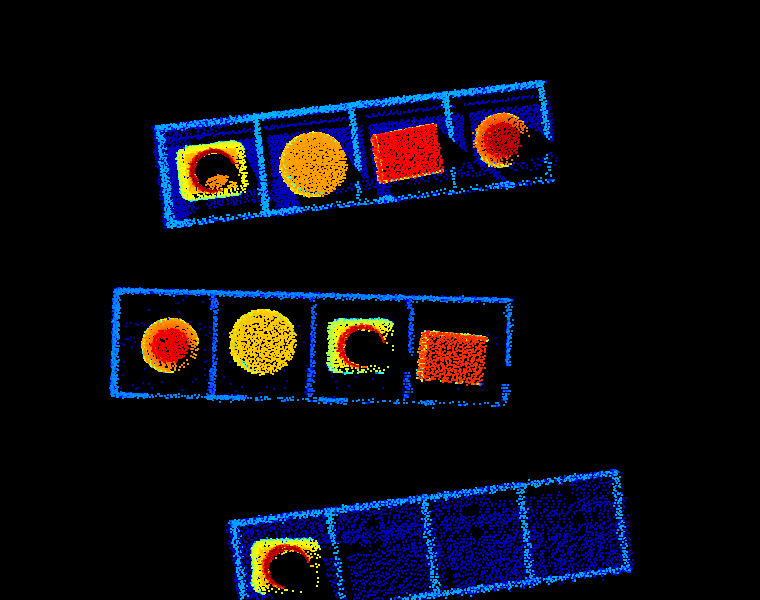

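The height map confirms the layout: carton cells at (170,345), (263,341), (361,347) and (452,358), and new rack bays tilted about 7.5°. The heights match (107 box, 87 tub, 115 can). First move turns the tool to the box's yaw; a script gives the distances.

```bash
cat >> h.py <<'E'
def to(x,y,z,yaw):
    s=robot.read_state(); A=R.from_euler("xyz",s["orientation"]); T=R.from_euler("xyz",[np.pi,0,yaw])
    d=np.array([x,y,z])-s["position"]
    print("t",round(s["clock"],2),"pos",np.round(s["position"],1),"ori",np.round(s["orientation"],3),"open",round(float(s["opening"]),1),"grip",round(float(s["grip_force"]),1),"F",np.round(s["force"],1))
    print(" shift now",(A.inv().apply(d)/1000).round(4)," shift after turn",(T.inv().apply(d)/1000).round(4)," turn",np.degrees((A.inv()*T).as_rotvec()).round(2))
E
python3 - <<'E'
from h import *
P=[]
for n in("scene","side"):
    W=np.load(n+"0.npz")["W"].reshape(-1,3)
    p=W[(abs(W[:,0]-602)<40)&(abs(W[:,1]+78)<40)&(W[:,2]>102)]; P.append(p); print(n,len(p),cv2.minAreaRect(p[:,:2].astype(np.float32)))
to(602,-77,205,1.466)
E
python3 -m inch '0 0 0 0 0 -6.6 1; 0 0 0 0 0 -6.6 1; 0 0 0 0 0 -6.6 1; 0 0 0 0 0 -6.6 1; 0 0 0 0 0 -6.6 1; 0 0 0 0 0 -6.6 1; 0 0 0 0 0 -6.6 1; 0 0 0 0 0 -6.6 1; 0 0 0 0 0 -6.6 1; 0 0 0 0 0 0 1'
```

```text
scene 496 ((601.7433471679688, -77.82286071777344), (52.87958908081055, 41.08884048461914), 83.30268096923828)
side 258 ((602.1673583984375, -76.14663696289062), (55.021236419677734, 40.10150146484375), 85.08221435546875)
t 0.15 pos [ 259.7 -568.2  205. ] ori [-3.141  0.     0.429] open 94.1 grip 0.0 F [-0.8 -0.7 -0.5]
 shift now [ 5.155e-01 -3.044e-01  2.000e-04]  shift after turn [ 0.5243  0.289  -0.    ]  turn [-5.000e-02 -2.000e-02 -5.943e+01]
clock: 0.98
position: [259.7, -568.3, 205.2]
orientation: [-3.141, -0.001, 1.471]
force: [-0.2, -0.2, -0.2]
opening: 94.0
grip_force: 0.0
```

```bash
python3 -m inch '0.012 0.007 0 0 0 0 1; 0.026 0.0145 0 0 0 0 1; 0.026 0.0145 0 0 0 0 1; 0.026 0.0145 0 0 0 0 1; 0.026 0.0145 0 0 0 0 1; 0.026 0.0145 0 0 0 0 1; 0.026 0.0145 0 0 0 0 1; 0.026 0.0145 0 0 0 0 1; 0.026 0.0145 0 0 0 0 1; 0.026 0.0145 0 0 0 0 1; 0.026 0.0145 0 0 0 0 1; 0.026 0.0145 0 0 0 0 1' && python3 -m inch '0.026 0.0145 0 0 0 0 1; 0.026 0.0145 0 0 0 0 1; 0.026 0.0145 0 0 0 0 1; 0.026 0.0145 0 0 0 0 1; 0.026 0.0145 0 0 0 0 1; 0.026 0.0145 0 0 0 0 1; 0.026 0.0145 0 0 0 0 1; 0.024 0.0135 0 0 0 0 1; 0.012 0.0065 0 0 0 0 1; 0 0 0 0 0 0 1; 0 0 0 0 0 0 1'
python3 - <<'E'
from h import *
to(602,-77,205,1.46)
c=read_camera("wrist"); cv2.imwrite("pics/w1.png",c["frame"]); W=cloud(c); np.savez("w1.npz",W=W); W=W.reshape(-1,3)
p=W[(abs(W[:,0]-602)<40)&(abs(W[:,1]+78)<40)&(W[:,2]>100)&(W[:,2]<115)]; print(len(p),cv2.minAreaRect(p[:,:2].astype(np.float32)),np.median(p[:,2]))
E
```

```text
clock: 1.98
position: [457.4, -287.5, 205.5]
orientation: [-3.142, -0.0, 1.461]
force: [0.9, -0.8, -0.8]
opening: 93.9
grip_force: 0.0
clock: 2.9
position: [600.2, -85.1, 205.1]
orientation: [-3.141, 0.0, 1.464]
force: [-1.3, 0.2, 0.1]
opening: 94.0
grip_force: 0.0
t 2.9 pos [600.2 -85.1 205.1] ori [-3.141  0.     1.464] open 94.0 grip 0.0 F [-1.3  0.2  0.1]
 shift now [0.0082 0.0009 0.0001]  shift after turn [0.0082 0.0009 0.0001]  turn [-0.04  0.    0.25]
2139 ((600.8516235351562, -77.34362030029297), (51.97982406616211, 40.086669921875), 84.3270263671875) 106.24449740908999
```

View pics/w1.png

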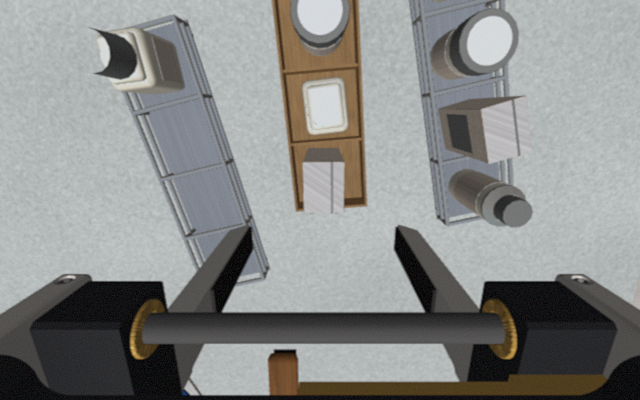

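The wrist view shows the box right ahead between the fingers, its top at (323,185), at (601,-77), top height 106 as it must be. Descend to TCP z≈49, above the 37 mm walls, and close.

```bash
python3 -m inch '0.0078 0 0.01 0 0 0 1; 0 0 0.02 0 0 0 1; 0 0 0.02 0 0 0 1; 0 0 0.02 0 0 0 1; 0 0 0.02 0 0 0 1; 0 0 0.02 0 0 0 1; 0 0 0.02 0 0 0 1; 0 0 0.016 0 0 0 1; 0 0 0.01 0 0 0 1; 0 0 0 0 0 0 1; 0 0 0 0 0 0 1' && python3 -m inch '0 0 0 0 0 0 -1; 0 0 0 0 0 0 -1; 0 0 0 0 0 0 -1; 0 0 0 0 0 0 -1; 0 0 0 0 0 0 -1; 0 0 0 0 0 0 -1; 0 0 0 0 0 0 -1; 0 0 0 0 0 0 -1; 0 0 0 0 0 0 -1; 0 0 0 0 0 0 -1'
```

```text
clock: 3.87
position: [601.0, -77.9, 49.4]
orientation: [-3.141, -0.0, 1.465]
force: [-1.8, -0.2, -0.1]
opening: 93.9
grip_force: 0.0
clock: 4.7
position: [601.3, -77.8, 49.4]
orientation: [-3.141, -0.0, 1.466]
force: [-0.5, -0.2, -0.3]
opening: 40.0
grip_force: 30.0
```

```bash
python3 -m inch '0 0 -0.01 0 0 0 -1; 0 0 -0.02 0 0 0 -1; 0 0 -0.025 0 0 0 -1; 0 0 -0.025 0 0 0 -1; 0 0 -0.025 0 0 0 -1; 0 0 -0.02 0 0 -4.5 -1; 0 0 -0.01 0 0 -4.5 -1; 0 0 0 0 0 -4.5 -1; 0 0 0 0 0 0 -1' 
python3 - <<'E'
from h import *
to(449.7,-99.7,190,1.702)
E
```

```text
clock: 5.45
position: [601.5, -77.8, 185.7]
orientation: [3.14, 0.0, 1.705]
force: [0.2, 0.1, -1.8]
opening: 40.2
grip_force: 30.0
t 5.45 pos [601.5 -77.8 185.7] ori [3.14  0.    1.705] open 40.2 grip 30.0 F [ 0.2  0.1 -1.8]
 shift now [-0.0013 -0.1533 -0.0045]  shift after turn [-0.0018 -0.1533 -0.0043]  turn [0.07 0.02 0.18]
```

```bash
python3 -m inch '0 -0.01 0 0 0 0 -1; -0.0015 -0.02 0 0 0 0 -1; 0 -0.025 0 0 0 0 -1; 0 -0.025 0 0 0 0 -1; 0 -0.025 0 0 0 0 -1; 0 -0.025 0 0 0 0 -1; 0 -0.015 0 0 0 0 -1; 0 -0.008 0 0 0 0 -1; 0 0 0 0 0 0 -1; 0 0 0 0 0 0 -1'
python3 - <<'E'
from h import *
to(449.7,-99.7,55,1.702)
c=read_camera("wrist"); cv2.imwrite("pics/w2.png",c["frame"]); W=cloud(c); np.savez("w2.npz",W=W)
E
```

```text
clock: 6.28
position: [450.1, -99.2, 184.7]
orientation: [3.141, 0.0, 1.7]
force: [0.0, 0.9, -2.1]
opening: 40.4
grip_force: 30.0
t 6.28 pos [450.1 -99.2 184.7] ori [3.141 0.    1.7  ] open 40.4 grip 30.0 F [ 0.   0.9 -2.1]
 shift now [-0.0004 -0.0005  0.1297]  shift after turn [-0.0004 -0.0004  0.1297]  turn [ 0.02  0.01 -0.14]
```

View pics/w2.png

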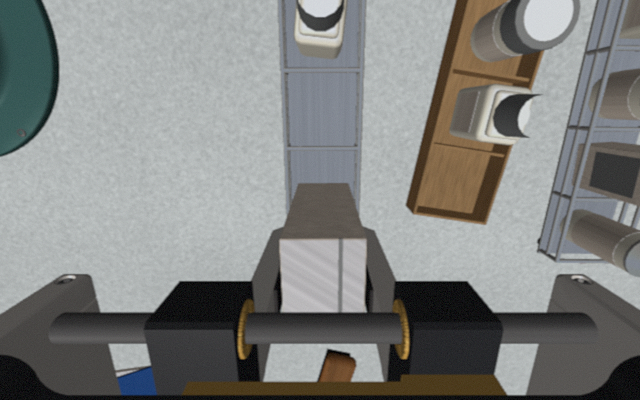

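The wrist view shows the box held squarely at (323,270) and in line with the rack, whose rails are at columns 283 and 363; the empty +40 bay is at (325,105). Lower and release.

```bash
python3 -m inch '0 0 0.01 0 0 0 -1; 0 0 0.02 0 0 0 -1; 0 0 0.025 0 0 0 -1; 0 0 0.025 0 0 0 -1; 0 0 0.02 0 0 0 -1; 0 0 0.015 0 0 0 -1; 0 0 0.008 0 0 0 -1; 0 0 0.005 0 0 0 -1; 0 0 0 0 0 0 -1; 0 0 0 0 0 0 -1'
```

```text
clock: 7.17
position: [450.2, -99.0, 56.7]
orientation: [3.141, -0.0, 1.701]
force: [-0.0, -0.0, -1.4]
opening: 39.9
grip_force: 30.0
```

```bash
python3 -m inch '0 0 0.0015 0 0 0 -1; 0 0 0.0005 0 0 0 -1; 0 0 0 0 0 0 -1; 0 0 0 0 0 0 0.1; 0 0 0 0 0 0 0.5; 0 0 0 0 0 0 1; 0 0 0 0 0 0 1; 0 0 0 0 0 0 1; 0 0 0 0 0 0 1; 0 0 0 0 0 0 1; 0 0 0 0 0 0 1' && python3 -m inch '0 0 -0.01 0 0 0 1; 0 0 -0.02 0 0 0 1; 0 0 -0.025 0 0 0 1; 0 0 -0.025 0 0 0 1; 0 0 -0.025 0 0 0 1; 0 0 -0.025 0 0 0 1; 0 0 -0.015 0 0 3.7 1; 0 0 -0.005 0 0 3.7 1; 0 0 0 0 0 0 1'
python3 - <<'E'
from h import *
to(615,80,205,1.571)
W=cloud(read_camera("scene")).reshape(-1,3)
p=W[(abs(W[:,0]-450)<45)&(abs(W[:,1]+100)<45)&(W[:,2]>60)&(W[:,2]<160)]; print(p.max(0)); t=p[p[:,2]>106];print(len(t),cv2.minAreaRect(t[:,:2].astype(np.float32)))
def circ(x,y,z0,z1):
    W=np.load("w2.npz")["W"].reshape(-1,3); W2=np.concatenate([np.load(n+"0.npz")["W"].reshape(-1,3) for n in("scene","side")])
    for V in(W,W2):
        q=V[(abs(V[:,0]-x)<36)&(abs(V[:,1]-y)<36)&(V[:,2]>z0)&(V[:,2]<z1)]
        if len(q)>20: print(len(q),cv2.minEnclosingCircle(q[:,:2].astype(np.float32)),np.median(q[:,2]))
circ(617,81,84,92); circ(613,157,110,120); circ(613,157,60,88)
E
```

```text
clock: 8.08
position: [449.8, -99.1, 54.4]
orientation: [-3.141, -0.0, 1.701]
force: [-0.2, 0.4, 0.6]
opening: 89.6
grip_force: 0.0
clock: 8.83
position: [450.4, -99.2, 206.5]
orientation: [3.139, 0.001, 1.569]
force: [0.0, 0.2, 0.1]
opening: 94.0
grip_force: 0.0
t 8.83 pos [450.4 -99.2 206.5] ori [3.139e+00 1.000e-03 1.569e+00] open 94.0 grip 0.0 F [0.  0.2 0.1]
 shift now [0.1795 0.1642 0.0017]  shift after turn [0.1791 0.1646 0.0015]  turn [ 0.15  0.06 -0.13]
[474.90966726 -70.77637671 114.58460426]
346 ((450.7585144042969, -98.9476089477539), (41.75937271118164, 52.5208854675293), 7.002688407897949)
2724 ((614.0631103515625, 79.43380737304688), 27.693485260009766) 86.32423672220806
1026 ((614.8901977539062, 81.39640808105469), 28.016000747680664) 86.67781052298164
394 ((612.16064453125, 158.78646850585938), 15.763951301574707) 114.32139938733113
624 ((612.0772094726562, 158.74876403808594), 23.699230194091797) 74.14014901852252
```

The box stands upright in its bay, with its top at z 112. On to the tub at (614,80).

```bash
python3 -m inch '0.0075 0.007 0 0 0 0 1; 0.016 0.0145 0 0 0 0 1; 0.02 0.0185 0 0 0 0 1; 0.02 0.0185 0 0 0 0 1; 0.02 0.0185 0 0 0 0 1; 0.02 0.0185 0 0 0 0 1; 0.02 0.0185 0 0 0 0 1; 0.02 0.0185 0 0 0 0 1; 0.018 0.016 0 0 0 0 1; 0.012 0.01 0 0 0 0 1; 0.006 0.0055 0 0 0 0 1; 0 0 0 0 0 0 1' && python3 -m inch '0 0 0.01 0 0 0 1; 0 0 0.02 0 0 0 1; 0 0 0.025 0 0 0 1; 0 0 0.025 0 0 0 1; 0 0 0 0 0 0 1'
python3 - <<'E'
from h import *
to(614.3,79.8,55,1.571)
W=cloud(read_camera("wrist")).reshape(-1,3); p=W[(abs(W[:,0]-614)<36)&(abs(W[:,1]-80)<36)&(W[:,2]>84)&(W[:,2]<91)]
if len(p)>20: print(len(p),cv2.minEnclosingCircle(p[:,:2].astype(np.float32)))
E
```

```text
clock: 9.88
position: [613.6, 82.0, 203.6]
orientation: [-3.14, -0.001, 1.575]
force: [0.1, -0.1, -0.6]
opening: 93.9
grip_force: 0.0
clock: 10.3
position: [610.5, 78.4, 119.6]
orientation: [-3.135, 0.001, 1.571]
force: [-1.3, 0.4, -0.2]
opening: 93.8
grip_force: 0.0
t 10.3 pos [610.5  78.4 119.6] ori [-3.135e+00  1.000e-03  1.571e+00] open 93.8 grip 0.0 F [-1.3  0.4 -0.2]
 shift now [0.0014 0.0042 0.0646]  shift after turn [0.0014 0.0038 0.0646]  turn [-0.38  0.07  0.02]
3528 ((614.03759765625, 80.6295166015625), 26.901371002197266)
```

```bash
python3 -m inch '0 0 0.01 0 0 0 1; 0 0 0.02 0 0 0 1; 0 0 0.02 0 0 0 1; 0 0 0.01 0 0 0 1; 0 0 0.004 0 0 0 1; 0 0 0 0 0 0 1; 0 0 0 0 0 0 1'
```

```text
clock: 10.93
position: [614.1, 80.7, 61.5]
orientation: [3.14, -0.0, 1.572]
force: [0.1, 0.5, -0.4]
opening: 94.1
grip_force: 0.0
```

```bash
python3 -m inch '0 0 0.006 0 0 0 1; 0 0 0 0 0 0 1; 0 0 0 0 0 0 -1; 0 0 0 0 0 0 -1; 0 0 0 0 0 0 -1; 0 0 0 0 0 0 -1; 0 0 0 0 0 0 -1; 0 0 0 0 0 0 -1; 0 0 0 0 0 0 -1; 0 0 0 0 0 0 -1; 0 0 0 0 0 0 -1' && python3 -m inch '0 0 -0.01 0 0 0 -1; 0 0 -0.02 0 0 0 -1; 0 0 -0.025 0 0 0 -1; 0 0 -0.025 0 0 0 -1; 0 0 -0.025 0 0 0 -1; 0 0 -0.02 0 0 -3.5 -1; 0 0 -0.015 0 0 -4 -1; 0 0 0 0 0 0 -1; 0 0 0 0 0 0 -1'
python3 - <<'E'
from h import *
to(439.3,-20,190,1.702)
E
```

```text
clock: 11.85
position: [613.6, 80.6, 54.5]
orientation: [3.141, -0.0, 1.572]
force: [0.4, -0.1, 1.2]
opening: 53.6
grip_force: 30.0
clock: 12.6
position: [613.6, 80.5, 194.9]
orientation: [3.141, 0.0, 1.701]
force: [-0.1, 0.2, -2.4]
opening: 53.3
grip_force: 30.0
t 12.6 pos [613.6  80.5 194.9] ori [3.141 0.    1.701] open 53.3 grip 30.0 F [-0.1  0.2 -2.4]
 shift now [-0.077  -0.1859  0.0048]  shift after turn [-0.0768 -0.186   0.0049]  turn [ 0.05  0.   -0.06]
```

```bash
python3 -m inch '-0.004 -0.01 0 0 0 0 -1; -0.008 -0.02 0 0 0 0 -1; -0.01 -0.024 0 0 0 0 -1; -0.01 -0.024 0 0 0 0 -1; -0.01 -0.024 0 0 0 0 -1; -0.01 -0.024 0 0 0 0 -1; -0.01 -0.024 0 0 0 0 -1; -0.008 -0.02 0 0 0 0 -1; -0.005 -0.01 0 0 0 0 -1; -0.002 -0.006 0 0 0 0 -1; 0 0 0 0 0 0 -1; 0 0 0 0 0 0 -1'
python3 - <<'E'
from h import *
to(439.3,-20,60,1.702)
E
```

```text
clock: 13.6
position: [439.5, -20.0, 194.2]
orientation: [-3.141, -0.0, 1.702]
force: [0.3, 0.9, -2.5]
opening: 53.6
grip_force: 30.0
t 13.6 pos [439.5 -20.  194.2] ori [-3.141 -0.     1.702] open 53.6 grip 30.0 F [ 0.3  0.9 -2.5]
 shift now [ 0.     -0.0002  0.1342]  shift after turn [ 1.000e-04 -2.000e-04  1.342e-01]  turn [-0.01 -0.02 -0.01]
```

```bash
python3 -m inch '0 0 0.01 0 0 0 -1; 0 0 0.02 0 0 0 -1; 0 0 0.025 0 0 0 -1; 0 0 0.025 0 0 0 -1; 0 0 0.02 0 0 0 -1; 0 0 0.015 0 0 0 -1; 0 0 0.01 0 0 0 -1; 0 0 0.007 0 0 0 -1; 0 0 0 0 0 0 -1; 0 0 0 0 0 0 -1'
```

```text
clock: 14.43
position: [439.6, -19.9, 62.5]
orientation: [-3.142, -0.0, 1.703]
force: [-0.1, -1.5, -1.3]
opening: 53.7
grip_force: 30.0
```

Need to descend about 3 mm more, release and retreat.

```bash
python3 -m inch '0 0 0.0015 0 0 0 -1; 0 0 0.001 0 0 0 -1; 0 0 0 0 0 0 -1; 0 0 0 0 0 0 0.3; 0 0 0 0 0 0 0.6; 0 0 0 0 0 0 1; 0 0 0 0 0 0 1; 0 0 0 0 0 0 1; 0 0 0 0 0 0 1; 0 0 0 0 0 0 1; 0 0 0 0 0 0 1' && python3 -m inch '0 0 -0.01 0 0 0 1; 0 0 -0.02 0 0 0 1; 0 0 -0.025 0 0 0 1; 0 0 -0.025 0 0 0 1; 0 0 -0.025 0 0 0 1; 0 0 -0.025 0 0 0 1; 0 0 -0.015 0 0 3.7 1; 0 0 -0.005 0 0 3.7 1; 0 0 0 0 0 0 1; 0 0 0 0 0 0 1'
python3 - <<'E'
from h import *
to(612,158.5,205,1.571)
W=cloud(read_camera("scene")).reshape(-1,3)
p=W[(abs(W[:,0]-439)<38)&(abs(W[:,1]+20)<38)&(W[:,2]>60)&(W[:,2]<130)]; t=p[p[:,2]>86];print(len(t),p.max(0),cv2.minEnclosingCircle(t[:,:2].astype(np.float32)))
E
```

```text
clock: 15.35
position: [439.3, -20.2, 60.0]
orientation: [-3.142, -0.0, 1.703]
force: [-0.6, 0.3, -0.0]
opening: 93.8
grip_force: 0.0
clock: 16.18
position: [439.3, -20.2, 210.3]
orientation: [3.141, 0.0, 1.576]
force: [-0.3, -0.1, 0.0]
opening: 94.4
grip_force: 0.0
t 16.18 pos [439.3 -20.2 210.3] ori [3.141 0.    1.576] open 94.4 grip 0.0 F [-0.3 -0.1  0. ]
 shift now [0.1778 0.1736 0.0054]  shift after turn [0.1787 0.1728 0.0053]  turn [0.03 0.01 0.28]
380 [468.67290939   5.92620667  94.21675951] ((442.2512512207031, -22.237247467041016), 28.0258731842041)
```

The tub stands upright in its bay. Now the spray can.

```bash
python3 -m inch '0.0075 0.0075 0 0 0 0 1; 0.016 0.0155 0 0 0 0 1; 0.02 0.0195 0 0 0 0 1; 0.02 0.0195 0 0 0 0 1; 0.02 0.0195 0 0 0 0 1; 0.02 0.0195 0 0 0 0 1; 0.02 0.0195 0 0 0 0 1; 0.02 0.0195 0 0 0 0 1; 0.018 0.017 0 0 0 0 1; 0.011 0.011 0 0 0 0 1; 0.0055 0.0055 0 0 0 0 1; 0 0 0 0 0 0 1' && python3 -m inch '0 0 0.01 0 0 0 1; 0 0 0.02 0 0 0 1; 0 0 0.02 0 0 0 1; 0 0 0.01 0 0 0 1; 0 0 0 0 0 0 1; 0 0 0 0 0 0 1'
python3 - <<'E'
from h import *
to(612.1,158.8,49,1.571)
W=cloud(read_camera("wrist")).reshape(-1,3); p=W[(abs(W[:,0]-612)<36)&(abs(W[:,1]-158)<36)&(W[:,2]>110)&(W[:,2]<119)]
if len(p)>20: print(len(p),cv2.minEnclosingCircle(p[:,:2].astype(np.float32)))
E
```

```text
clock: 17.23
position: [612.2, 159.4, 208.8]
orientation: [-3.14, -0.001, 1.577]
force: [0.5, -0.4, -0.8]
opening: 94.1
grip_force: 0.0
clock: 17.73
position: [612.0, 157.6, 150.0]
orientation: [-3.141, 0.0, 1.573]
force: [0.3, -0.7, 0.7]
opening: 94.5
grip_force: 0.0
t 17.73 pos [612.  157.6 150. ] ori [-3.141  0.     1.573] open 94.5 grip 0.0 F [ 0.3 -0.7  0.7]
 shift now [1.20e-03 1.00e-04 1.01e-01]  shift after turn [1.20e-03 1.00e-04 1.01e-01]  turn [-0.03  0.01  0.14]
1007 ((611.2159423828125, 158.17135620117188), 14.28305435180664)
```

```bash
python3 -m inch '0.0008 0 0.01 0 0 0 1; 0 0 0.02 0 0 0 1; 0 0 0.02 0 0 0 1; 0 0 0.02 0 0 0 1; 0 0 0.02 0 0 0 1; 0 0 0.01 0 0 0 1; 0 0 0.002 0 0 0 1; 0 0 0 0 0 0 1; 0 0 0 0 0 0 1' && python3 -m inch '0 0 0 0 0 0 -1; 0 0 0 0 0 0 -1; 0 0 0 0 0 0 -1; 0 0 0 0 0 0 -1; 0 0 0 0 0 0 -1; 0 0 0 0 0 0 -1; 0 0 0 0 0 0 -1; 0 0 0 0 0 0 -1; 0 0 0 0 0 0 -1'
```

```text
clock: 18.53
position: [612.9, 159.4, 49.1]
orientation: [3.14, -0.0, 1.574]
force: [0.3, 0.4, 0.5]
opening: 94.1
grip_force: 0.0
clock: 19.28
position: [612.3, 159.0, 47.9]
orientation: [-3.141, -0.0, 1.574]
force: [-0.1, -0.4, 0.5]
opening: 43.7
grip_force: 30.0
```

```bash
python3 -m inch '0 0 -0.01 0 0 0 -1; 0 0 -0.02 0 0 0 -1; 0 0 -0.025 0 0 0 -1; 0 0 -0.025 0 0 0 -1; 0 0 -0.025 0 0 0 -1; 0 0 -0.025 0 0 -3.5 -1; 0 0 -0.015 0 0 -4 -1; 0 0 0 0 0 0 -1; 0 0 0 0 0 0 -1'
python3 - <<'E'
from h import *
to(460.2,-179,190,1.702)
E
```

```text
clock: 20.03
position: [612.5, 159.0, 193.8]
orientation: [3.14, -0.0, 1.703]
force: [0.4, 0.2, -1.3]
opening: 43.5
grip_force: 30.0
t 20.03 pos [612.5 159.  193.8] ori [ 3.14  -0.     1.703] open 43.5 grip 30.0 F [ 0.4  0.2 -1.3]
 shift now [-0.3149 -0.1956  0.0035]  shift after turn [-0.3151 -0.1952  0.0038]  turn [ 0.07 -0.    0.07]
```

```bash
python3 -m inch '-0.012 -0.0074 0 0 0 0 -1; -0.018 -0.011 0 0 0 0 -1; -0.024 -0.0149 0 0 0 0 -1; -0.024 -0.0149 0 0 0 0 -1; -0.024 -0.0149 0 0 0 0 -1; -0.024 -0.0149 0 0 0 0 -1; -0.024 -0.0149 0 0 0 0 -1; -0.024 -0.0149 0 0 0 0 -1; -0.024 -0.0149 0 0 0 0 -1; -0.024 -0.0149 0 0 0 0 -1; -0.024 -0.0149 0 0 0 0 -1' && python3 -m inch '-0.024 -0.0149 0 0 0 0 -1; -0.024 -0.0149 0 0 0 0 -1; -0.014 -0.0085 0 0 0 0 -1; -0.007 -0.0045 0 0 0 0 -1; 0 0 0 0 0 0 -1; 0 0 0 0 0 0 -1; 0 0 0 0 0 0 -1'
python3 - <<'E'
from h import *
to(460.2,-179,54,1.702)
c=read_camera("scene"); cv2.imwrite("pics/s3.png",c["frame"])
E
```

```text
clock: 20.95
position: [492.6, -106.2, 192.0]
orientation: [-3.14, -0.001, 1.703]
force: [0.9, 0.4, -1.2]
opening: 43.7
grip_force: 30.0
clock: 21.53
position: [461.2, -177.8, 192.8]
orientation: [-3.142, -0.001, 1.706]
force: [0.4, -0.1, -2.0]
opening: 43.4
grip_force: 30.0
t 21.53 pos [ 461.2 -177.8  192.8] ori [-3.142e+00 -1.000e-03  1.706e+00] open 43.4 grip 30.0 F [ 0.4 -0.1 -2. ]
 shift now [-0.0011 -0.0012  0.1388]  shift after turn [-0.001  -0.0012  0.1388]  turn [-0.   -0.04  0.22]
```

View pics/s3.png

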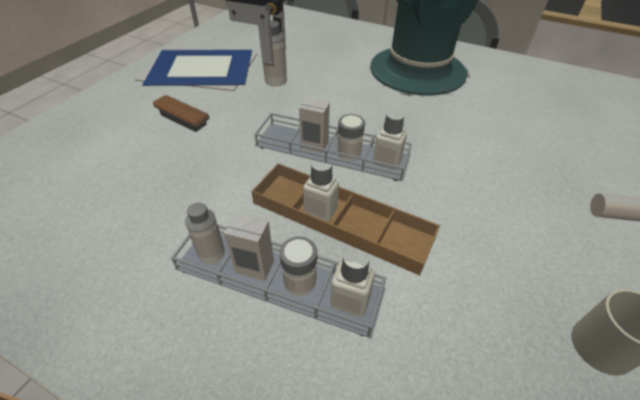

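The scene picture shows the box (314,125) and tub (350,135) upright in the new rack, and the can held upright at (275,70) above the last bay (280,133). Lower it.

```bash
python3 -m inch '-0.001 -0.001 0.01 0 0 0 -1; 0 0 0.02 0 0 0 -1; 0 0 0.025 0 0 0 -1; 0 0 0.025 0 0 0 -1; 0 0 0.02 0 0 0 -1; 0 0 0.015 0 0 0 -1; 0 0 0.012 0 0 0 -1; 0 0 0.008 0 0 0 -1; 0 0 0.002 0 0 0 -1; 0 0 0 0 0 0 -1; 0 0 0 0 0 0 -1'
```

```text
clock: 22.5
position: [460.4, -180.3, 56.5]
orientation: [3.141, 0.0, 1.705]
force: [1.1, 0.2, -0.9]
opening: 43.5
grip_force: 30.0
```

```bash
python3 -m inch '0 0 0.0015 0 0 0 -1; 0 0 0.001 0 0 0 -1; 0 0 0 0 0 0 -1; 0 0 0 0 0 0 0; 0 0 0 0 0 0 0.4; 0 0 0 0 0 0 1; 0 0 0 0 0 0 1; 0 0 0 0 0 0 1; 0 0 0 0 0 0 1; 0 0 0 0 0 0 1; 0 0 0 0 0 0 1; 0 0 0 0 0 0 1' && python3 -m inch '0 0 -0.01 0 0 0 1; 0 0 -0.02 0 0 0 1; 0 0 -0.025 0 0 0 1; 0 0 -0.025 0 0 0 1; 0 0 -0.025 0 0 0 1; 0 0 -0.025 0 0 0 1; 0 0 -0.02 0 0 0 1; 0 0 -0.01 0 0 0 1; 0 0 0 0 0 0 1; 0 0 0 0 0 0 1; 0 0 0 0 0 0 1'
python3 - <<'E'
from h import *
c=read_camera("scene"); cv2.imwrite("pics/s4.png",cv2.resize(c["frame"][80:260,220:460],None,fx=3,fy=3))
W=cloud(c).reshape(-1,3)
p=W[(abs(W[:,0]-460)<38)&(abs(W[:,1]+179)<38)&(W[:,2]>105)&(W[:,2]<130)];print(len(p),p.max(0),cv2.minEnclosingCircle(p[:,:2].astype(np.float32)))
E
```

```text
clock: 23.5
position: [459.9, -180.3, 53.4]
orientation: [-3.141, -0.0, 1.705]
force: [-0.8, -0.1, 1.4]
opening: 93.3
grip_force: 0.0
clock: 24.42
position: [459.3, -180.2, 212.3]
orientation: [-3.14, -0.001, 1.705]
force: [-0.2, -0.5, -0.4]
opening: 94.0
grip_force: 0.0
161 [ 475.31824075 -166.9051548   120.80325759] ((459.8933410644531, -180.67251586914062), 16.114032745361328)
```

View pics/s4.png

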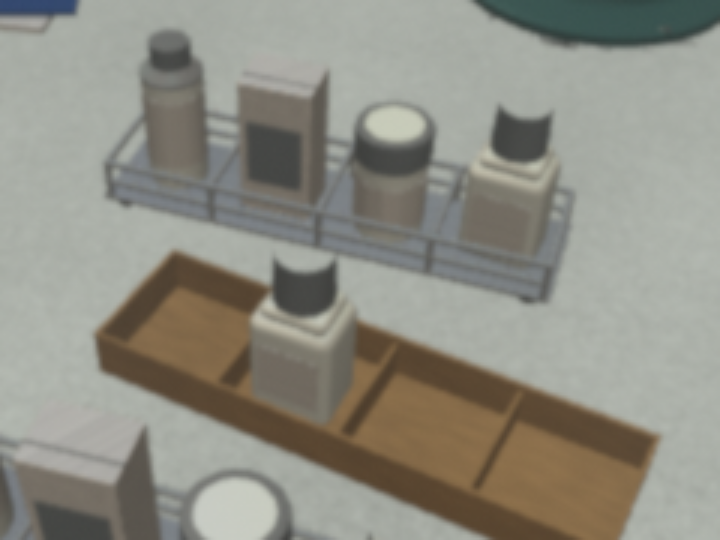

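The enlarged crop shows the new rack full and upright: can (172,110), box (285,140), tub (393,170), detergent (513,190). The spare detergent (303,340) is still in the carton.

```bash
python3 -c "
from workcell import robot
print(robot.finish_job())"
```

```text
the job is handed in; nothing more can be done
None
```

The new rack now reads detergent, tub, box, spray can from left to right, matching the finished rack, with all three moved products standing upright; the job was handed in at about 24 s.

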